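# Call the round-key station on the desk intercom

### The job

On the black desk intercom, change over from the station that is switched on (the narrow key, now down) and call the other: press the key with the round cap fully home, so that it stays down and the narrow key pops up. Only then press the long call bar in front of the keys fully down, hold it for about a second and let go. Leave the square key alone, it opens the street door.

Things in the scene. Friction and masses are not known exactly. Their poses are not given: they have to be found in the camera images.
- key_round_top (a point): Centre of the top face of the round key: pale grey cap, 30 mm across, in the row of three keys on the black intercom (260 x 150 x 45 mm). Keys sit 50 mm apart, in any order. Top 61 mm above the desk when up (as it starts), 51 mm when down, straight down. Interlocked with the narrow key: pushed past half way (4 N at first) it snaps down and stays, and the narrow key pops up; else it springs back.
- key_square_top (a point): Centre of the top face of the square key, the door release: same plastic, 28 x 28 mm, in the same row. A plain spring key with the same heights as the round one; it starts up and must not be pressed.
- key_narrow_top (a point): Centre of the top face of the narrow key: same plastic, 34 mm long (across the row) and 14 mm wide, in the same row, with the same travel and heights as the round key. It starts down (51 mm) and rises to 61 mm as the round key goes down.
- call_bar_top (a point): Centre of the top face of the call bar: pale grey, 90 mm long (parallel to the row), 24 mm wide, 72 mm in front of the row (robot's side). A spring button: top 57 mm above the desk at rest, 49 mm fully down (3.5 N); rises when let go. On all four points z is up, y runs along the row and -x points from the row towards the bar's side.

How it is judged:
On the way, in this order (a step that is already met when the one before it is completed fails the run):
1. the round key is down and the narrow key has popped up (height (world z) of key_round_top below 0.0535 m and height (world z) of key_narrow_top above 0.0585 m), for 0.2 s.
2. the call bar is held down (height (world z) of call_bar_top below 0.0515 m), for 0.3 s.
At the end, for the whole second after the job is handed in: The round key is down (its top within 2.5 mm of its lowest height), the narrow and the square key are up (within 2.5 mm of their highest), and the call bar, after having been held down for at least 0.3 s, is back up (within 2 mm) (all of step 1 and height (world z) of key_square_top above 0.0585 m and height (world z) of call_bar_top above 0.055 m); the robot touches nothing.
It fails at once if the square key is pressed (height (world z) of key_square_top below 0.0565 m).
It fails at once if the call bar is pressed before the round key is down (height (world z) of call_bar_top below 0.053 m and height (world z) of key_round_top above 0.0555 m).
It also fails if it takes over 30 s, if anything falls off the work surface, if the arm or the gripper's body presses on something with over 40 N, if the wrist force passes 120 N, or if a joint passes its speed limit or range.

### The arm

A 7-joint arm with a two-finger parallel gripper is mounted at the origin on the work surface. World frame = base frame: x ahead of the robot, y to its left, z up, the work surface at z = 0. Lengths are in m, angles in rad, forces in N, time in s.
With the tool pointing down it reaches from about 0.425 to 0.8 m from the base axis. Payload 8.3 kg.
Tool frame: the origin (TCP) lies between the finger pads; the fingertips stand 25 mm ahead of it and the grasp point (between the pads) lies 6 mm ahead of it; y points along the fingers, x is the direction in which the jaws open and shut, and the axes are right-handed (so a half turn about y gives the same grasp; the last joint's range is limited). The gripper opens to 85 mm and grips with 20 to 120 N. Pads are 22 mm wide; open, the fingers measure 114 mm over their backs; the gripper's body (76 mm by 85 mm) begins 54 mm behind the grasp point. The pads swing forward as they close: fully open they stand 13 mm farther back than shut.
Start: joints at [-1.213, 0.383, 0.016, 1.37, -0.006, 1.388, -0.046], TCP at [0.255, 0.57, 0.256] pointing down, gripper open.
Joint ranges: [-2.95, 2.95], [-0.25, 2.06], [-1.52, 1.56], [0.18, 2.33], [-1.44, 4.58], [0.02, 2.06], [-3.01, 3.01]. Speed limits (rad/s): [2.39, 2.39, 3.01, 3.01, 3.14, 3.14, 3.14].

### API

Orientations are given as a unit quaternion [w, x, y, z].
In Python, from plant import manip gives the robot as it stands.
- The arm moves only by the tool arm_command, never from a script. Its argument "deltas" is a list that holds one entry, the list of rows, each a list of 7 numbers: the gripper's target within -1 to 1 (fully open at 1, half-way at 0, shut at -1), then the shift along the tool's x, y, z in cm, then the turn, a rotation vector about the tool's x, y, z in rad. In form: [[[jaw, x, y, z, ax, ay, az], ...]]. A call has 1 to 10 rows; each row shifts and turns the commanded pose from where the row before left it, along the tool's axes as they then stand; what a row does not reach is not made up. A row lasts 1/10 s, in which the tool goes at most 50 mm and 8.59 degrees, less where a joint would pass 70% of its speed; a pose out of reach is approached as far as the arm can. A call is refused whole if a number of a shift passes 5 or a number of a turn 0.15, either way. A call with a gripper value outside its range is refused whole. The fingers move at their own pace and stop on an object; "newtons" is the grip in N (left out, the last holds). Time passes only in rows, so rows that do not move let the fingers close. It gives the time, the measured TCP pose, the force and the opening at its end, in the units of the state.
- manip.observe(): the state, without advancing time (a new reading comes with each control period).
- manip.grab_frame(name): name is "scene" or "top" or "wrist"; returns a dict with "image" (420x560x3 uint8, red, green, blue), "z_map" (420x560 float32, m along the optical axis (not along the pixel's ray), 0 where there is no reading), "intrinsics" (3x3 intrinsics, pixels), "k1" (the pictures are not rectified: a ray, as slopes to the right and down, at radius r is drawn at 1 + k1 r^2 times it, then the intrinsics apply), "xyz" and "attitude" of the camera in the world. Camera axes: x right, y up, looking along -z (the intrinsics and any distortion apply to the point x, -y, -z); pixel columns grow to the right and rows downward; lengths in m; the calibration is good to about 2 mm. A picture is of the moment at which its call begins.
- manip.finish_job(): hands the job in, once; it reports no verdict.
Trained networks look in a picture, given as the dict that the camera call returned (one of the last four; its "shot" number tells which), for a name from the list of things; names that differ only in an ending like _2 or _b are one class to them, and where a whole thing is asked for, a point or a joint stands for the part that bears it (a point fixed in the world has none). Each returns a list of dicts, best first, with "p" (0 to 1); they miss things now and then, are a little off and sometimes report something else, mostly with a low value. They report only what shows in the picture. A call takes as long as a camera call.
- manip.boxes_of(picture, query): "point" ([x, y, z] in m, in world coordinates, good to about 4 mm: the middle of the surface that is visible of it).
- manip.silhouettes(picture, query): "mask" (420x560 bool, what is visible of it).
- manip.place_of(picture, query): "point" ([x, y, z] in m, in world coordinates, good to about 4 mm: a listed point, or the origin of a listed thing).
The state is a dict: "time_s": time; "joints": joint angles; "qd": joint speeds; "tau": joint torques, N m; "position": TCP position; "eef_rot": TCP orientation; "force": force on the tool from outside, world axes, zero at the start; "wrist_torque": the same for the moment, N m; "opening": opening from 0.0 (shut) to 1.0 (fully open).
Only numpy, scipy, OpenCV 4.12 (cv2) and the standard library are available. Lean on these libraries where they do the work, as an engineer would, in place of code of your own. Each camera call takes 0.05 s, during which the arm holds its last target. There are 200 camera calls.

## Working session

There is one attempt and no reset: what is moved stays moved. The work goes in short steps, Python scripts to look and compute and a tool call to move; the robot and the scene stay as the last step left them, time stands still between calls to the robot, and variables do not carry over. Pictures are saved under pics/ and viewed, about 8 in all and at most 12, crops included, and the job is handed in when it is done.

Besides the shell and the picture viewer there is one more tool, called as name(argument=value, ...), one argument or row to a line, values as JSON. arm_command: Moves the arm, as the interface text tells. Its arguments: {"type":"object","properties":{"deltas":{"type":"array","items":{"type":"array","items":{"type":"array","items":{"type":"number"}}}},"newtons":{"type":"number"}},"required":["deltas"]}

```bash
mkdir -p pics; cat > h.py <<'E'
import numpy as np, cv2
from plant import manip
from scipy.spatial.transform import Rotation as R
N=["key_round_top","key_square_top","key_narrow_top","call_bar_top"]
def save(f,n,crop=None,s=1):
    im=f["image"][:,:,::-1]
    if crop: im=im[crop[1]:crop[3],crop[0]:crop[2]]
    cv2.imwrite("pics/"+n,cv2.resize(im,None,fx=s,fy=s,interpolation=cv2.INTER_CUBIC))
def rot(q): return R.from_quat([q[1],q[2],q[3],q[0]])
E
python3 - <<'E'
from h import *
np.set_printoptions(precision=4,suppress=True)
s=manip.observe();print(s["time_s"],s["position"],s["eef_rot"],s["opening"])
print(rot(s["eef_rot"]).as_matrix())
for c in ["top","scene"]:
    f=manip.grab_frame(c);save(f,c+"1.png")
    print(c,f["xyz"],f["attitude"],f["k1"])
    for n in N:
        for k in ("place_of","boxes_of"):
            print(n,k,[(np.round(d["point"],4),round(d["p"],2)) for d in getattr(manip,k)(f,n)[:2]])
print(manip.observe()["time_s"])
E
```

```text
0.0 [0.2551 0.5701 0.2553] [-0.593   0.5938  0.384  -0.3851] 0.9988505994655801
[[ 0.4084 -0.0008 -0.9128]
 [ 0.9128 -0.0018  0.4084]
 [-0.0019 -1.     -0.    ]]
top [0.5351 0.0327 0.7565] [ 0.7069  0.019  -0.0451 -0.7056] -0.01321913773507657
key_round_top place_of [(array([ 0.557 , -0.0103,  0.0628]), 0.74)]
key_round_top boxes_of [(array([ 0.5551, -0.0104,  0.0625]), 0.58)]
key_square_top place_of [(array([0.5483, 0.0433, 0.0627]), 0.98)]
key_square_top boxes_of [(array([0.5496, 0.0421, 0.063 ]), 0.9)]
key_narrow_top place_of [(array([ 0.5683, -0.0556,  0.0528]), 0.58)]
key_narrow_top boxes_of [(array([ 0.5682, -0.0554,  0.0534]), 0.67)]
call_bar_top place_of [(array([ 0.4877, -0.0268,  0.061 ]), 0.85)]
call_bar_top boxes_of [(array([ 0.4883, -0.0259,  0.058 ]), 0.83)]
scene [ 0.99   -0.0081  0.614 ] [0.6799 0.25   0.2407 0.646 ] 0.0002755151206669647
key_round_top place_of [(array([ 0.5713, -0.0556,  0.0505]), 0.19)]
key_round_top boxes_of [(array([ 0.5577, -0.0062,  0.0614]), 0.83)]
key_square_top place_of [(array([0.5434, 0.0432, 0.0619]), 0.59)]
key_square_top boxes_of [(array([0.5495, 0.0419, 0.0618]), 0.72)]
key_narrow_top place_of [(array([ 0.5709, -0.0601,  0.0497]), 0.56)]
key_narrow_top boxes_of [(array([ 0.573 , -0.0584,  0.0508]), 0.47)]
call_bar_top place_of [(array([ 0.4867, -0.0217,  0.0569]), 0.74)]
call_bar_top boxes_of [(array([ 0.493 , -0.0222,  0.0598]), 0.62)]
0.9
```

View image.

View pics/top1.png

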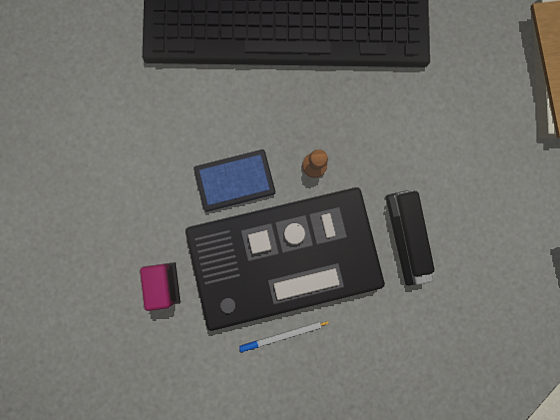

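View pics/scene1.png

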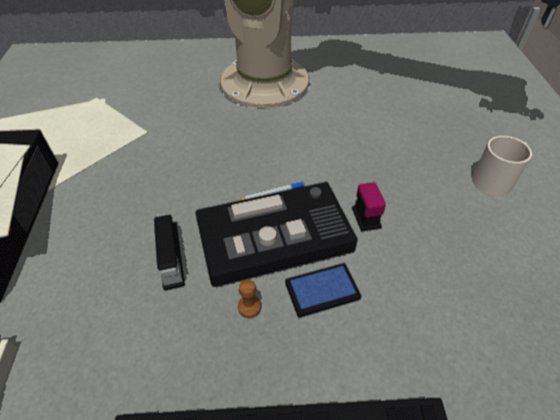

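Top view: square key at (259,242), round at (294,233), narrow at (328,225) and bar at (307,284). This matches the networks' points, with the row turned about 11.5° and the bar 72 mm in front. Moving above the round key with the jaws shut.

arm_command(
  deltas=[
    [[-1,-2.5,0,-3.2,0,0,0],[-1,-2.5,0,-3.2,0,0,0],[-1,-2.5,0,-3.2,0,0,0],[-1,-2.5,0,-3.2,0,0,0],[-1,-2.5,0,-3.2,0,0,0],[-1,-2.5,0,-3.2,0,0,0],[-1,-2.5,0,-3.2,0,0,0],[-1,-2.5,0,-3.2,0,0,0],[-1,-2.5,0,-3.2,0,0,0],[-1,-2.5,0,-3.2,0,0,0]],
  ],
)

```text
time_s: 1.9
position: [0.4458, 0.21, 0.2566]
eef_rot: [0.593, -0.593, -0.385, 0.384]
force: [0.8, 0.5, 0.0]
opening: -0.002
```

arm_command(
  deltas=[
    [[-1,-2.5,0,-3.2,0,0,0],[-1,-2.5,0,-3.2,0,0,0],[-1,-2.5,0,-3.2,0,0,0],[-1,-2.5,0,-3.2,0,0,0],[-1,0,0,0,0,-0.124,0],[-1,0,0,0,0,-0.124,0],[-1,0,0,0,0,-0.124,0],[-1,0,0,0,0,-0.124,0],[-1,0,0,0,0,-0.124,0],[-1,0,0,0,0,0,0]],
  ],
)

```text
time_s: 2.9
position: [0.5212, 0.068, 0.2564]
eef_rot: [-0.447, 0.447, 0.548, -0.548]
force: [0.2, 0.2, 1.0]
opening: -0.002
```

```bash
cat > m.py <<'E'
from h import *
import sys
np.set_printoptions(precision=4,suppress=True)
s=manip.observe();print(s["time_s"],s["position"],s["opening"],s["force"],"\n",rot(s["eef_rot"]).as_matrix())
f=manip.grab_frame("wrist");save(f,sys.argv[1]);print(f["xyz"])
for n in N:
    for k in ("place_of","boxes_of"):
        print(n,k,[(np.round(d["point"],4),round(d["p"],2)) for d in getattr(manip,k)(f,n)[:2]])
E
python3 m.py w1.png
```

```text
2.9 [0.5212 0.068  0.2564] -0.0017223851640610402 [0.246  0.2157 1.027 ] 
 [[-0.1999  0.0001 -0.9798]
 [ 0.9798  0.0001 -0.1999]
 [ 0.0001 -1.     -0.0001]]
[0.456  0.055  0.3732]
key_round_top place_of [(array([ 0.5546, -0.0127,  0.0592]), 0.92)]
key_round_top boxes_of [(array([ 0.5498, -0.0092,  0.0579]), 0.7)]
key_square_top place_of [(array([0.5474, 0.0393, 0.0631]), 0.82), (array([ 0.5582, -0.0133,  0.0571]), 0.42)]
key_square_top boxes_of [(array([0.5432, 0.0415, 0.0598]), 0.7)]
key_narrow_top place_of [(array([ 0.5664, -0.0548,  0.0517]), 0.96)]
key_narrow_top boxes_of [(array([ 0.5657, -0.0522,  0.0509]), 0.95)]
call_bar_top place_of []
call_bar_top boxes_of [(array([ 0.4873, -0.0235,  0.0594]), 0.68)]
```

View pics/w1.png

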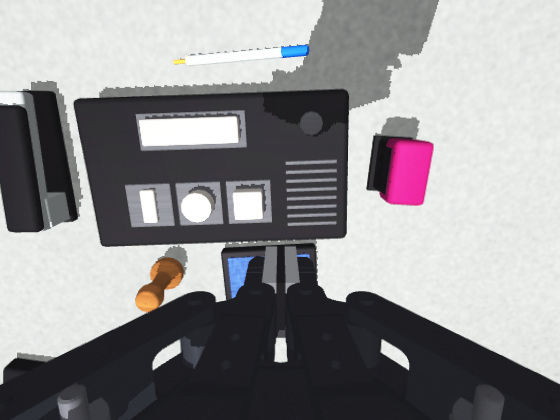

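Wrist view: narrow (149,206), round (197,206), square (248,205), bar (190,130). It agrees with the top view. Moving over the round key and down to just above it.

arm_command(
  deltas=[
    [[-1,-2.8,0,-0.6,0,0,0],[-1,-2.8,0,-0.6,0,0,0],[-1,-2.6,0,-0.7,0,0,0],[-1,0,3,0,0,0,0],[-1,0,3,0,0,0,0],[-1,0,3,0,0,0,0],[-1,0,2.5,0,0,0,0],[-1,0,1.5,0,0,0,0],[-1,0,0,0,0,0,0],[-1,0,0,0,0,0,0]],
  ],
)

```text
time_s: 4.35
position: [0.5562, -0.0086, 0.1267]
eef_rot: [0.448, -0.448, -0.547, 0.547]
force: [0.8, 0.2, 0.5]
opening: -0.005
```

```bash
python3 m.py w2.png
```

```text
4.35 [ 0.5562 -0.0086  0.1267] -0.004528383600108808 [0.8491 0.2146 0.4503] 
 [[-0.1977 -0.0001 -0.9803]
 [ 0.9803 -0.0002 -0.1977]
 [-0.0002 -1.      0.0001]]
[ 0.491  -0.0215  0.2435]
key_round_top place_of [(array([ 0.5551, -0.0116,  0.0601]), 0.71)]
key_round_top boxes_of []
key_square_top place_of [(array([0.5458, 0.0402, 0.0605]), 0.69)]
key_square_top boxes_of [(array([0.542 , 0.0411, 0.0623]), 0.64)]
key_narrow_top place_of [(array([ 0.567 , -0.0579,  0.0513]), 0.7)]
key_narrow_top boxes_of [(array([ 0.5659, -0.0554,  0.0497]), 0.58)]
call_bar_top place_of [(array([ 0.4871, -0.0245,  0.0579]), 0.84)]
call_bar_top boxes_of [(array([ 0.4889, -0.0246,  0.0588]), 0.72)]
```

View pics/w2.png

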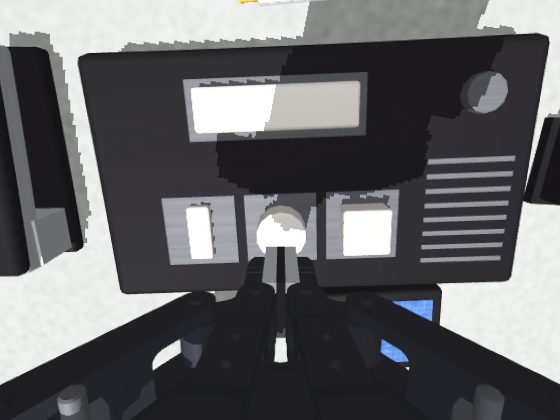

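Wrist view: fingertips (about 282,250) line up with the round key centre (281,230), and the neighbouring keys are clear. Descending in small steps.

arm_command(
  deltas=[
    [[-1,0,1.5,0,0,0,0],[-1,0,1,0,0,0,0],[-1,0,0.5,0,0,0,0],[-1,0,0,0,0,0,0]],
  ],
)

```text
time_s: 5.2
position: [0.5555, -0.0086, 0.0954]
eef_rot: [0.448, -0.447, -0.547, 0.548]
force: [-0.3, 0.3, -0.3]
opening: -0.002
```

arm_command(
  deltas=[
    [[-1,0,0.4,0,0,0,0],[-1,0,0.4,0,0,0,0],[-1,0,0.3,0,0,0,0],[-1,0,0,0,0,0,0]],
  ],
)

```text
time_s: 5.6
position: [0.5562, -0.0086, 0.0853]
eef_rot: [-0.448, 0.448, 0.547, -0.547]
force: [-1.3, 0.2, 3.6]
opening: 0.001
```

arm_command(
  deltas=[
    [[-1,0,0.3,0,0,0,0],[-1,0,0.3,0,0,0,0],[-1,0,0.3,0,0,0,0],[-1,0,0,0,0,0,0],[-1,0,0,0,0,0,0]],
  ],
)

```text
time_s: 6.1
position: [0.5561, -0.0086, 0.0762]
eef_rot: [0.448, -0.448, -0.547, 0.547]
force: [-0.4, -0.1, 1.2]
opening: -0.003
```

arm_command(
  deltas=[
    [[-1,0,0.15,0,0,0,0],[-1,0,0,0,0,0,0],[-1,0,0,0,0,0,0]],
  ],
)

```text
time_s: 6.4
position: [0.5562, -0.0087, 0.076]
eef_rot: [-0.448, 0.448, 0.547, -0.547]
force: [-6.9, 0.0, 15.1]
opening: 0.003
```

Bottomed out at 15 N. Lifting and checking.

arm_command(
  deltas=[
    [[-1,0,-1,0,0,0,0],[-1,0,-2,0,0,0,0],[-1,0,-2,0,0,0,0],[-1,0,0,0,0,0,0],[-1,0,0,0,0,0,0]],
  ],
)

```text
time_s: 6.9
position: [0.5563, -0.0085, 0.1249]
eef_rot: [-0.448, 0.448, 0.547, -0.547]
force: [-1.2, 1.0, -1.3]
opening: -0.003
```

```bash
python3 m.py w3.png
```

```text
6.9 [ 0.5563 -0.0085  0.1249] -0.0026166734121976687 [-1.1576  1.0407 -1.3172] 
 [[-0.198   0.0007 -0.9802]
 [ 0.9802  0.0001 -0.198 ]
 [-0.     -1.     -0.0008]]
[ 0.4909 -0.0214  0.2417]
key_round_top place_of [(array([ 0.5558, -0.0141,  0.0497]), 0.88)]
key_round_top boxes_of [(array([ 0.5529, -0.0117,  0.0503]), 0.57)]
key_square_top place_of [(array([0.545 , 0.039 , 0.0606]), 0.67)]
key_square_top boxes_of [(array([0.5421, 0.0387, 0.0598]), 0.76)]
key_narrow_top place_of [(array([ 0.566 , -0.0553,  0.0622]), 0.77)]
key_narrow_top boxes_of [(array([ 0.5624, -0.0551,  0.0588]), 0.89)]
call_bar_top place_of [(array([ 0.4904, -0.0248,  0.0572]), 0.76), (array([0.5461, 0.0403, 0.0628]), 0.45)]
call_bar_top boxes_of [(array([ 0.4885, -0.0252,  0.0587]), 0.87)]
```

View pics/w3.png

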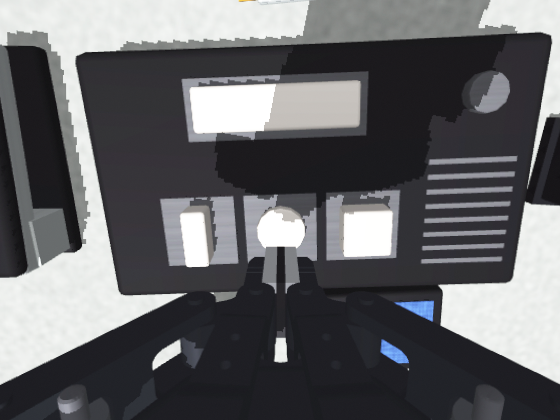

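The round key at (281,230) is now down (z 0.050) and the narrow key at (195,236) is up (z 0.06). Next, the call bar, centred near (276,107).

arm_command(
  deltas=[
    [[-1,0,0,2.4,0,0,0],[-1,-0.2,0,2.4,0,0,0],[-1,0,0,2.3,0,0,0],[-1,0,0,0,0,0,0],[-1,0,1.5,0,0,0,0],[-1,0,1.5,0,0,0,0],[-1,0,0,0,0,0,0],[-1,0,0,0,0,0,0]],
  ],
)

```text
time_s: 8.15
position: [0.4872, -0.0245, 0.0949]
eef_rot: [0.448, -0.448, -0.547, 0.547]
force: [0.3, -0.2, 0.5]
opening: 0.003
```

arm_command(
  deltas=[
    [[-1,0,0.5,0,0,0,0],[-1,0,0.5,0,0,0,0],[-1,0,0.5,0,0,0,0],[-1,0,0.2,0,0,0,0],[-1,0,0,0,0,0,0]],
  ],
)

```text
time_s: 8.65
position: [0.4871, -0.0246, 0.0778]
eef_rot: [-0.448, 0.448, 0.547, -0.547]
force: [1.8, 0.5, 2.6]
opening: 0.0
```

arm_command(
  deltas=[
    [[-1,0,0.3,0,0,0,0],[-1,0,0.2,0,0,0,0],[-1,0,0,0,0,0,0],[-1,0,0,0,0,0,0]],
  ],
)

```text
time_s: 9.05
position: [0.4872, -0.0246, 0.0739]
eef_rot: [-0.448, 0.448, 0.548, -0.547]
force: [-4.3, 1.6, 15.3]
opening: -0.003
```

Bottomed at 15 N. Holding for about a second, then lifting.

arm_command(
  deltas=[
    [[-1,0,0,0,0,0,0],[-1,0,0,0,0,0,0],[-1,0,0,0,0,0,0],[-1,0,0,0,0,0,0],[-1,0,0,0,0,0,0],[-1,0,0,0,0,0,0],[-1,0,0,0,0,0,0],[-1,0,0,0,0,0,0]],
  ],
)

```text
time_s: 9.85
position: [0.4872, -0.0246, 0.0739]
eef_rot: [-0.448, 0.448, 0.548, -0.547]
force: [-4.3, 0.0, 16.0]
opening: -0.003
```

arm_command(
  deltas=[
    [[-1,0,-1,0,0,0,0],[-1,0,-3,0,0,0,0],[-1,0,-3,0,0,0,0],[-1,0,-3,0,0,0,0],[-1,0,0,0,0,0,0],[-1,0,0,0,0,0,0]],
  ],
)

```text
time_s: 10.45
position: [0.487, -0.0246, 0.1731]
eef_rot: [-0.448, 0.448, 0.548, -0.547]
force: [-0.6, 0.5, -0.4]
opening: 0.002
```

```bash
python3 m.py w4.png
```

```text
10.45 [ 0.487  -0.0246  0.1731] 0.002367931305856403 [-0.5856  0.4669 -0.4441] 
 [[-0.198   0.0009 -0.9802]
 [ 0.9802  0.0003 -0.198 ]
 [ 0.0002 -1.     -0.0009]]
[ 0.4216 -0.0375  0.2899]
key_round_top place_of [(array([0.5465, 0.041 , 0.0624]), 0.21)]
key_round_top boxes_of []
key_square_top place_of [(array([0.547 , 0.0412, 0.0581]), 0.97)]
key_square_top boxes_of [(array([0.5374, 0.0322, 0.0586]), 0.94)]
key_narrow_top place_of []
key_narrow_top boxes_of [(array([ 0.5538, -0.0561,  0.0583]), 0.72), (array([0.5335, 0.0332, 0.0591]), 0.7)]
call_bar_top place_of [(array([ 0.4888, -0.0238,  0.0588]), 0.9)]
call_bar_top boxes_of [(array([ 0.4867, -0.0242,  0.0578]), 0.81)]
```

View pics/w4.png

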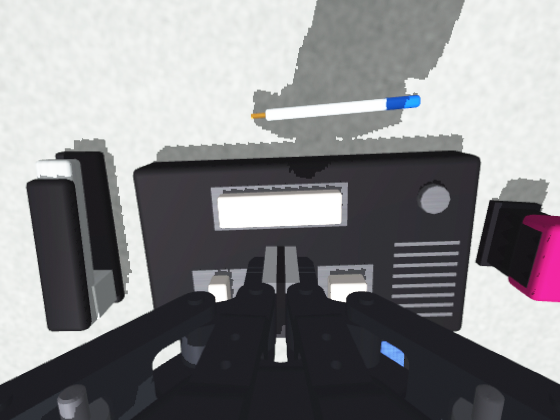

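The bar at (280,210) is back up (z ~0.058). The fingers hide the round key, so I'll check it once in the scene view and then hand in.

```bash
python3 - <<'E'
from h import *
f=manip.grab_frame("scene")
for n in N: print(n,[(np.round(d["point"],4),round(d["p"],2)) for d in manip.boxes_of(f,n)[:2]])
print(manip.finish_job())
E
```

```text
key_round_top [(array([ 0.5552, -0.009 ,  0.0483]), 0.61)]
key_square_top [(array([0.5513, 0.0433, 0.0625]), 0.53)]
key_narrow_top [(array([ 0.5758, -0.0548,  0.0595]), 0.46)]
call_bar_top [(array([ 0.49  , -0.0222,  0.0573]), 0.88)]
the job is handed in; nothing more can be done
None
```

The intercom is switched over to the round key, the call bar was pressed and released, and I handed the job in at about 11 s of the 30 s allowed. No verdict is reported.

- **Round key:** I pressed it with the shut fingertips until it bottomed out at about 15 N. After lifting, the wrist camera showed it latched down and the narrow key popped up, before I touched the bar.
- **Call bar:** I pressed it fully down (about 16 N), held it for about a second and let go. I then raised the arm clear, about 9 cm above the bar.
- **Square key:** I never touched it.

The last scene-camera check, good to about 4 mm, agreed with the required end state:

| Part | Height (m) | State |
|---|---|---|
| Round key | 0.048 | down |
| Narrow key | 0.0595 | up |
| Square key | 0.0625 | up |
| Call bar | 0.057 | up |

**Check that failed:** in the last wrist picture the fingers hid the round key, and the network returned only a low-confidence point (0.21) that was actually the square key. I ignored it and used the scene view instead. That view put the round key's height at 0.048 m, with confidence 0.61. The narrow and square key readings there had confidences of only 0.46 and 0.53.

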